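# Show the guest the sweets and the tong

## Task

Show the guest where to help themselves: with a fingertip, push the half-open flip-top of the yellow container right back until it leans well past upright, point at the sweets by holding the fingertips two or three centimetres above the middle of the open mouth for a good two seconds without touching anything, and then point in the same way, just as close and just as long, at the steel tong lying on the sideboard. Nothing is picked up: the container stays standing where it is, and neither the tong nor the other things are touched.

Things in the scene. Friction and masses are not known exactly. Their poses are not given: they have to be found in the camera images.
- container: Open-topped yellow plastic container, 100 mm deep (its x) by 140 mm wide (its y) by 80 mm high, walls 3 mm, loose on the sideboard and standing upright, about 0.8 kg with its sweets. Origin: centre of its underside; z up; its +x side is the back, where the lid is hinged, and -x the front, which faces roughly towards the robot. Foil-wrapped sweets fill it to about 22 mm below the rim. It can be tipped or pushed over if the lid is forced against its stop.
- mouth (a point): Centre of the container's open mouth, at the height of the rim (80 mm above the sideboard); axes as the container's.
- flip_lid (a joint): Angle of the container's yellow flip-top lid in rad: 0 shut (level), 1.57 upright, 2.4 its stop, leaning back. It starts about half to three quarters open and leans towards the front. The hinge is slightly stiff: the lid stays where it is left, and about half a newton at the front edge swings it.
- lid_hinge (a point): Middle of the hinge line, which runs along the container's y, 52 mm behind the container's middle and 81 mm above the sideboard. The frame turns with the lid: its -x axis runs along the lid from the hinge to the front edge, its y axis is the container's y.
- lid_front (a point): Middle of the lid's front edge, 104 mm from the hinge; the lid is 146 mm wide (along the hinge) and 3 mm thick, with a 7 mm skirt along its front and side edges on the underside (the side towards the mouth), and a 40 mm wide thumb tab that stands 11 mm beyond the front edge.
- tong: Steel serving tong lying on its side, a slim V 172 mm long, 22 mm wide at the closed bend and 42 mm at its widest, 13 mm high (its round claw tips 17 mm). Origin: on the sideboard under the middle of its length and width; x along its length towards the claws, z up. Only to be pointed at.
- spoon: Stainless serving spoon 194 mm long, 14 mm high, lying flat: round bowl 52 mm across, centred at 62 mm along its x, slim handle towards its -x. Origin: on the sideboard. A bystander; it and the tong change places from run to run.
- tin: Round twist-lock tin, blue with a steel lid, 71 mm across and 60 mm high. Origin: centre of its underside. A bystander.
- cup: Footed glass dessert cup, 80 mm across and 75 mm high. Origin: centre of its underside. A bystander.
- mould: Round wooden mould with a star cut in it and a short handle: head 86 mm across and 26 mm high, centred at 45 mm along its x; the 22 mm thick handle points along -x and ends 86 mm from the origin. A bystander.
Things that resemble listed ones, but are neither listed nor needed, are in the scene too. What is meant by the container is not blue, and is the larger of those in its own colour.

How it is judged (in metres and radians):
On the way, in this order (a step that is already met when the one before it is completed fails the run):
1. Lid back over 103 degrees, grasp point within 30 mm (front-back) and 40 mm (sideways) of the mouth's middle and under 80 mm above the rim, container untouched, for 1.8 s (value of joint flip_lid above 1.8 rad and x of the grasp point in the frame of container between -0.03 and 0.03 m and y of the grasp point in the frame of container between -0.04 and 0.04 m and z of the grasp point in the frame of container between 0.06 and 0.16 m and contact force between each of the fingers, the arm and container below 0.1 N), for 1.8 s.
2. Grasp point over the tong (at most 10 mm outside its outline) and under 95 mm above the sideboard, tong untouched, for 1.8 s (x of the grasp point in the frame of tong between -0.095 and 0.095 m and y of the grasp point in the frame of tong between -0.031 and 0.031 m and z of the grasp point in the frame of tong between 0 and 0.095 m and contact force between each of the fingers, the arm and tong below 0.1 N), for 1.8 s.
At the end, for the whole second after the job is handed in: The lid still leans back past upright (over 103 degrees), the container stands flat and at rest within 30 mm of where it was, and the tong, spoon, tin, cup and mould lie within 8 mm of where they were (value of joint flip_lid above 1.8 rad and angle between container's own z axis and vertical below 0.05 rad and distance of container from where it was at the start of the episode below 0.03 m and linear speed of container below 0.02 m/s and distance of each of tong, spoon, tin, cup, mould from where it was at the start of the episode below 0.008 m); the robot touches nothing.
It fails at once if the container is lifted, carried, tipped by more than 14 degrees or shoved more than 30 mm (angle between container's own z axis and vertical above 0.25 rad or distance of container from where it was at the start of the episode above 0.03 m).
It fails at once if the tong is touched, or moved more than 8 mm (contact force between any of the fingers, the arm and tong above 0.3 N or distance of tong from where it was at the start of the episode above 0.008 m).
It fails at once if the spoon, tin, glass cup or mould is touched, or moved more than 8 mm (contact force between any of the fingers, the arm and spoon above 0.3 N or distance of any of spoon, tin, cup, mould from where it was at the start of the episode above 0.008 m or contact force between any of the fingers, the arm and tin above 0.3 N or contact force between any of the fingers, the arm and cup above 0.3 N or contact force between any of the fingers, the arm and mould above 0.3 N).
It also fails if it takes over 58 s, if anything falls off the work surface, if the arm or the gripper's body presses on something with over 40 N, if the wrist force passes 120 N, or if a joint passes its speed limit or range.

## Robot

A 7-joint arm with a two-finger parallel gripper is mounted at the origin on the work surface. World frame = base frame: x ahead of the robot, y to its left, z up, the work surface at z = 0. Lengths are in m, angles in degrees, forces in N, time in s.
With the tool pointing down it reaches from about 0.4 to 0.925 m from the base axis. Payload 5.6 kg.
Tool frame: the origin (TCP) lies on the centre line of the jaws, within the pads' length; the fingertips stand 14 mm ahead of it and the grasp point (between the pads) lies 5 mm behind it (ctrl.nose_length is the distance from the TCP to the fingertips, in m); z points along the fingers, y is the line along which they close (so a half turn about z gives the same grasp; the last joint's range is limited). The gripper opens to 85 mm and grips with 20 to 120 N. Pads are 22 mm wide; open, the fingers measure 114 mm over their backs; the gripper's body (76 mm by 85 mm) begins 54 mm behind the grasp point. The pads swing forward as they close: fully open they stand 13 mm farther back than shut.
Start: joints at [74.255, 26.786, -0.665, 91.828, 0.344, 61.387, -3.226], TCP at [0.149, -0.633, 0.245] pointing down, gripper open.
Joint ranges: [-144.91, 144.91], [-17.63, 115.5], [-89.93, 88.59], [15.96, 139.68], [-74.01, 254.01], [8.47, 105.57], [-167.45, 167.45]. Speed limits (degrees/s): [147.25, 147.25, 180, 180, 180, 180, 180].

## Interface

Orientations are given as [roll, pitch, yaw] about the fixed x, y, z axes, in that order (R = Rz(yaw) Ry(pitch) Rx(roll)).
In Python, from rig import ctrl, viewer, sign_off gives the robot as it stands.
- The arm moves only by the shell command python3 -m creep 'ROWS' [FORCE]. ROWS is JSON, a list of rows, each an object with "translation": the shift along the tool's x, y, z in mm, a list of three; "spin": the turn about the tool's z in degrees; "gripper": the opening, from -1 (shut) to 1 (fully open). In form: [{"translation": [tx, ty, tz], "spin": spin, "gripper": gripper}, ...]. A call has 1 to 20 rows; each row shifts and turns the commanded pose from where the row before left it, along the tool's axes as they then stand; what a row does not reach is not made up. A row lasts 1/8 s, in which the tool goes at most 62.5 mm and 10.7 degrees, less where a joint would pass 70% of its speed; a pose out of reach is approached as far as the arm can. A call is refused whole if a number of a shift passes 62.5 or a number of a turn 10.7, either way. A call with a gripper value outside its range is refused whole. The fingers move at their own pace and stop on an object; FORCE is the grip in N (left out, the last holds). Time passes only in rows, so rows that do not move let the fingers close. It gives the time, the measured TCP pose, the force, the opening and the grip force at its end, in the units of the state.
- ctrl.state(): the state, without advancing time (a new reading comes with each control period).
- viewer.read_camera(name): name is "scene" or "top" or "wrist"; returns a dict with "pixels" (384x512x3 uint8, blue, green, red), "fovy" (degrees; the focal length in pixels is half the picture's height over the tangent of half this angle, whatever the lens; pixels are square), "cx", "cy" (the principal point, pixels), "eye" and "rotation" of the camera in the world; the wrist camera has in their place "mount" (4x4, takes a point from camera to tool coordinates, whose origin is the TCP and whose axes are the flange's). Camera axes: x right, y down, z forward; pixel columns grow to the right and rows downward; lengths in m; the calibration is good to about 2 mm. A picture is of the moment at which its call begins: read the wrist's pose just before it. There is no depth.
- sign_off(): hands the job in; it is judged then, once.
Trained networks look in the newest picture that a camera, given by its name, has taken for a name from the list of things; names that differ only in an ending like _2 or _b are one class to them, and where a whole thing is asked for, a point or a joint stands for the part that bears it (a point fixed in the world has none). Each returns a list of dicts, best first, with "confidence" (0 to 1); they miss things now and then, are a little off and sometimes report something else, mostly with a low value. They report only what shows in the picture. A call takes as long as a camera call. They do not tell look-alikes from the thing itself.
- viewer.spot_in(camera, query): "point" ([column, row] in pixels, amid what is visible of it).
- viewer.trace(camera, query): "pixels" (384x512 bool, what is visible of it) and "point" ([column, row] in pixels, amid what is visible of it).
- viewer.tip_of(camera, query): "point" ([column, row] in pixels: a listed point, or the origin of a listed thing).
The state is a dict: "t": time; "joint_positions": joint angles; "dq": joint speeds; "tau": joint torques, N m; "eef_pos": TCP position; "orientation": TCP orientation; "force": force on the tool from outside, world axes, zero at the start; "torque": the same for the moment, N m; "finger_gap": finger opening in m; "grasp_force": force on a finger pad.
Only numpy, scipy, OpenCV 4.12 (cv2) and the standard library are available. Lean on these libraries where they do the work, as an engineer would, in place of code of your own. Each camera call takes 0.05 s, during which the arm holds its last target. There are 200 camera calls.

## Working session

There is one attempt and no reset: what is moved stays moved. The work goes in short steps, Python scripts to look and compute and a shell command to move; the robot and the scene stay as the last step left them, time stands still between calls to the robot, and variables do not carry over. Pictures are saved under pics/ and viewed, at most 10 in all, crops included, and the job is handed in when it is done.

```bash
mkdir -p pics; ls; cat > h.py <<'E'
import numpy as np, cv2
from rig import ctrl, viewer
from scipy.spatial.transform import Rotation as R
def ray(c,p):
    f=192/np.tan(np.radians(c["fovy"])/2)
    d=np.array([(p[0]-c["cx"])/f,(p[1]-c["cy"])/f,1.])
    return np.array(c["eye"]), np.array(c["rotation"])@d
def onz(c,p,z):
    e,d=ray(c,p); return e+d*(z-e[2])/d[2]
def proj(c,X):
    f=192/np.tan(np.radians(c["fovy"])/2)
    q=np.array(c["rotation"]).T@(np.array(X)-np.array(c["eye"]))
    return np.array([c["cx"]+f*q[0]/q[2],c["cy"]+f*q[1]/q[2]])
E
python3 - <<'E'
from h import *
for n in("scene","top"):
    c=viewer.read_camera(n); cv2.imwrite(f"pics/{n}0.png",c["pixels"]); print(n,c["eye"],c["fovy"])
    for q in ("container","tong","spoon","tin","cup","mould","mouth","lid_hinge","lid_front"):
        z={"mouth":.08,"lid_hinge":.081,"lid_front":.15}.get(q,0)
        print(q,[(np.round(r["point"],1).tolist(),round(r["confidence"],2),onz(c,r["point"],z)[:2].round(3).tolist()) for r in viewer.tip_of(n,q)])
print(ctrl.state()["t"],ctrl.state()["orientation"],ctrl.nose_length)
E
```

```text
pics
scene [1.00299451 0.77628901 0.88692063] 42.49467034717736Traceback (most recent call last):
  File "<stdin>", line 6, in <module>
  File "h.py", line 9, in onz
    e,d=ray(c,p); return e+d*(z-e[2])/d[2]
                                      ~^^^
IndexError: invalid index to scalar variable.
```

```bash
python3 - <<'E'
from h import *
for n in("scene","top"):
    c=viewer.read_camera(n); print({k:v for k,v in c.items() if k!="pixels"})
E
```

```text
{'fovy': 42.49467034717736, 'cx': 253.44009247531307, 'cy': 191.71176898540017, 'eye': array([1.00299451, 0.77628901, 0.88692063]), 'rotation': array([-132.10597194,    0.30090484,  145.76801388])}
{'fovy': 53.95456212126434, 'cx': 253.45289093580197, 'cy': 193.75891677801002, 'eye': array([0.37270676, 0.02379397, 0.9662876 ]), 'rotation': array([-1.71969762e+02,  1.44059562e-01, -9.12352962e+01])}
```

View pics/scene0.png

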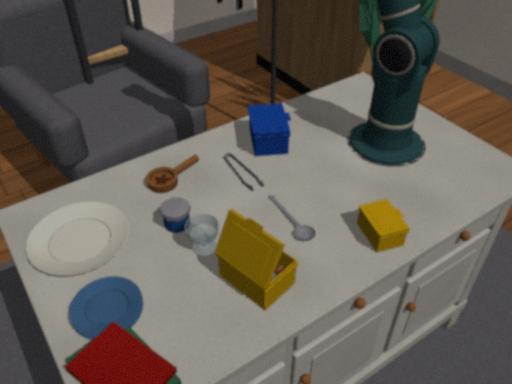

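The scene shows the yellow container at about (257,262), its lid leaning half open. The cup is at (202,235), the tin at (175,213), the tong at (243,170), the spoon at (292,218) and the mould at (170,175). The small yellow box at (383,224) and the blue box are look-alikes.

```bash
sed -i 's/np.array(c\["rotation"\])/R.from_euler("xyz",c["rotation"],degrees=True).as_matrix()/' h.py
python3 - <<'E'
from h import *
for n in("scene","top"):
    c=viewer.read_camera(n); cv2.imwrite(f"pics/{n}0.png",c["pixels"])
    for q in ("container","tong","spoon","tin","cup","mould","mouth","lid_hinge","lid_front"):
        z={"mouth":.08,"lid_hinge":.081,"lid_front":.15}.get(q,0)
        print(n,q,[(np.round(r["point"],1).tolist(),round(r["confidence"],2),onz(c,r["point"],z)[:2].round(3).tolist()) for r in viewer.tip_of(n,q)])
    r=viewer.trace(n,"tong")[0]; 
    P=np.array([onz(c,p[::-1],.007)[:2] for p in np.argwhere(r["pixels"])])
    m=cv2.minAreaRect(P.astype(np.float32)*1000); print("tong",m,P.mean(0))
s=ctrl.state();print(s["t"],s["orientation"],ctrl.nose_length)
E
```

```text
scene container [([266.5, 143.2], 0.75, [0.3, -0.195]), ([379.2, 235.1], 0.68, [0.291, 0.267]), ([258.5, 277.0], 0.59, [0.606, 0.205])]
scene tong [([240.6, 171.4], 0.56, [0.437, -0.128])]
scene spoon [([287.8, 218.5], 0.91, [0.44, 0.095])]
scene tin [([181.7, 223.8], 0.61, [0.67, -0.041])]
scene cup [([206.4, 247.7], 0.62, [0.659, 0.063])]
scene mould [([176.3, 173.7], 0.77, [0.59, -0.222])]
scene mouth [([268.4, 116.0], 0.59, [0.282, -0.213])]
scene lid_hinge [([252.6, 118.2], 0.94, [0.327, -0.229]), ([367.4, 220.4], 0.84, [0.346, 0.265]), ([240.3, 267.5], 0.72, [0.66, 0.216])]
scene lid_front [([392.3, 215.4], 0.85, [0.348, 0.328]), ([254.4, 223.7], 0.74, [0.602, 0.183])]
tong ((437.40106201171875, -128.12225341796875), (175.03018188476562, 45.08403015136719), 89.5506591796875) [ 0.4339481  -0.12624515]
top container [([160.4, 281.8], 0.84, [0.291, 0.261]), ([344.8, 281.0], 0.82, [0.283, -0.201]), ([183.5, 157.8], 0.74, [0.608, 0.205])]
top tong [([314.9, 221.3], 0.71, [0.434, -0.132]), ([348.8, 158.6], 0.32, [0.597, -0.228])]
top spoon [([224.6, 222.4], 0.77, [0.437, 0.099])]
top tin [([279.0, 131.5], 0.92, [0.674, -0.048]), ([347.5, 157.9], 0.51, [0.599, -0.225])]
top cup [([240.5, 140.4], 0.7, [0.652, 0.054])]
top mould [([347.8, 160.3], 0.72, [0.592, -0.226])]
top mouth [([355.2, 281.7], 0.89, [0.289, -0.206]), ([155.5, 283.4], 0.66, [0.295, 0.253]), ([177.3, 149.3], 0.56, [0.61, 0.205])]
top lid_hinge [([362.0, 263.6], 0.97, [0.329, -0.224]), ([172.1, 128.4], 0.92, [0.662, 0.218]), ([158.9, 268.8], 0.86, [0.328, 0.245])]
top lid_front [([170.3, 134.4], 0.87, [0.626, 0.206]), ([349.3, 304.4], 0.56, [0.249, -0.173])]Traceback (most recent call last):
  File "<stdin>", line 7, in <module>
IndexError: list index out of range
```

View pics/top0.png

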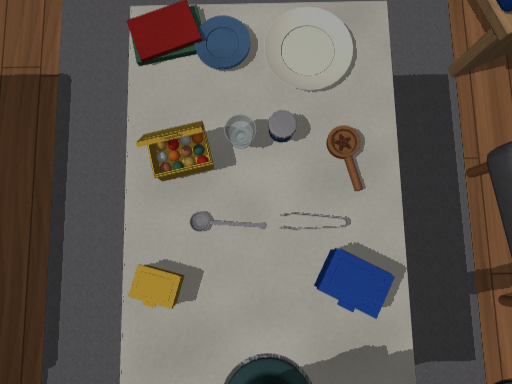

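The top view shows the container at (181,152), with the lid seen nearly edge-on at (172,133). The tong is at (315,221) with its bend to the right, the spoon is at (225,222) and the cup at (240,131).

```bash
python3 - <<'E'
from h import *
s=ctrl.state();print(s["t"],s["eef_pos"],s["orientation"],ctrl.nose_length,s["finger_gap"])
cs=viewer.read_camera("scene");ct=viewer.read_camera("top")
def tri(a,b):
    (e1,d1),(e2,d2)=ray(cs,a),ray(ct,b)
    k=np.linalg.lstsq(np.c_[d1,-d2],e2-e1,rcond=None)[0]; p,q=e1+k[0]*d1,e2+k[1]*d2
    return ((p+q)/2).round(3),np.linalg.norm(p-q).round(4)
F,_=tri((254.4,223.7),(170.3,134.4)); H,_=tri((240.3,267.5),(172.1,128.4))
print("front",tri((254.4,223.7),(170.3,134.4)),"hinge",tri((240.3,267.5),(172.1,128.4)))
for c in (cs,):
    v=F-np.array([.661,.217,.081]); print("lid angle",np.arctan2(v[2],-np.hypot(*v[:2])*np.sign(v[0])),v)
    a=.661-.607,.217-.205; y=np.arctan2(a[1],a[0]); print("yaw",np.degrees(y))
# yaw from base outline: trace in top
for r in viewer.trace("top","container"):
    P=np.array([onz(ct,p[::-1],.08)[:2] for p in np.argwhere(r["pixels"])])*1000
    print("box",cv2.minAreaRect(P.astype(np.float32)))
E
```

```text
1.3 [ 0.14927917 -0.63263264  0.24529204] [1.79998636e+02 2.60745234e-03 1.32763244e+01] 0.014 0.08555189296246161
front (array([0.617, 0.202, 0.175]), np.float64(0.0038)) hinge (array([0.661, 0.217, 0.084]), np.float64(0.0008))
lid angle 1.111527983942157 [-0.044 -0.015  0.094]
yaw 12.528807709151511
box ((604.6305541992188, 212.83963012695312), (126.35069274902344, 171.16323852539062), 12.115376472473145)
box ((286.7249755859375, -202.1198272705078), (159.10296630859375, 116.627197265625), 63.06572341918945)
box ((286.7352600097656, 252.4932403564453), (111.53509521484375, 87.54429626464844), 73.87175750732422)
box ((663.0150146484375, -48.650882720947266), (65.96696472167969, 75.67169189453125), 88.7109603881836)
```

```bash
python3 -m creep '[{"translation":[20,-15,-10],"spin":0,"gripper":-1},{"translation":[40,-30,-10],"spin":0,"gripper":-1},{"translation":[40,-30,-10],"spin":0,"gripper":-1},{"translation":[40,-30,0],"spin":0,"gripper":-1},{"translation":[40,-30,0],"spin":0,"gripper":-1},{"translation":[40,-30,0],"spin":0,"gripper":-1},{"translation":[40,-30,0],"spin":0,"gripper":-1},{"translation":[40,-30,0],"spin":0,"gripper":-1},{"translation":[40,-30,0],"spin":0,"gripper":-1},{"translation":[40,-30,0],"spin":0,"gripper":-1},{"translation":[20,-15,0],"spin":0,"gripper":-1},{"translation":[10,-30,0],"spin":0,"gripper":-1},{"translation":[10,-40,0],"spin":0,"gripper":-1},{"translation":[10,-40,0],"spin":0,"gripper":-1},{"translation":[10,-40,0],"spin":0,"gripper":-1}]' 30; python3 - <<'E'
from h import *
s=ctrl.state();p=np.array(s["eef_pos"]);print(s["t"],p.round(4),np.round(s["orientation"],1))
c=viewer.read_camera("wrist");M=np.array(c["mount"]);T=R.from_euler("xyz",s["orientation"],degrees=True).as_matrix()
cv2.imwrite("pics/w1.png",c["pixels"])
Rw=T@M[:3,:3]; c["eye"]=p+T@M[:3,3]; c["rotation"]=R.from_matrix(Rw).as_euler("xyz",degrees=True); print(c["eye"])
for q,z in (("tong",0),("container",0),("lid_hinge",.081),("lid_front",.175),("mouth",.08),("cup",0),("spoon",0)):
    print(q,[(np.round(r["point"],0).tolist(),round(r["confidence"],2),onz(c,r["point"],z)[:2].round(3).tolist()) for r in viewer.tip_of("wrist",q)])
E
```

```text
t: 3.32
eef_pos: [0.4738, -0.0909, 0.276]
orientation: [180.0, -0.0, 13.4]
force: [1.0, -0.5, 0.0]
finger_gap: 0.0001
grasp_force: 0.0
3.325 [ 0.4738 -0.0909  0.276 ] [180.   -0.   13.4]
[ 0.54936038 -0.07282732  0.40503425]
tong [([276.0, 182.0], 0.71, [0.44, -0.128])]
container [([301.0, 278.0], 0.64, [0.29, -0.21]), ([5.0, 220.0], 0.57, [0.285, 0.262])]
lid_hinge []
lid_front []
mouth [([276.0, 184.0], 0.51, [0.46, -0.118])]
cup []
spoon [([117.0, 146.0], 0.59, [0.439, 0.104])]
```

```bash
python3 -m creep '[{"translation":[12,-36,0],"spin":0,"gripper":-1},{"translation":[12,-36,0],"spin":0,"gripper":-1},{"translation":[12,-36,0],"spin":0,"gripper":-1},{"translation":[12,-36,0],"spin":0,"gripper":-1},{"translation":[12,-36,0],"spin":0,"gripper":-1},{"translation":[12,-36,0],"spin":0,"gripper":-1},{"translation":[12,-36,0],"spin":0,"gripper":-1},{"translation":[0,-5,20],"spin":0,"gripper":-1},{"translation":[0,0,30],"spin":0,"gripper":-1},{"translation":[0,0,30],"spin":0,"gripper":-1},{"translation":[0,0,30],"spin":0,"gripper":-1},{"translation":[0,0,6],"spin":0,"gripper":-1},{"translation":[0,0,0],"spin":0,"gripper":-1}]'; python3 - <<'E'
from h import *
s=ctrl.state();p=np.array(s["eef_pos"]);print(s["t"],p.round(4),np.round(s["orientation"],1),s["force"])
c=viewer.read_camera("scene");cv2.imwrite("pics/s2.png",c["pixels"][120:320,130:400].repeat(2,0).repeat(2,1))
C=np.array([.608,.205,0]);y=np.radians(12.5);A=R.from_euler("z",12.5,degrees=True).as_matrix()
print("TCP in container",(A.T@(p-C)).round(4))
E
```

```text
t: 5.35
eef_pos: [0.4973, 0.1755, 0.1595]
orientation: [-180.0, 0.0, 13.2]
force: [-0.5, 0.0, 0.9]
finger_gap: -0.0001
grasp_force: 0.0
5.35 [0.4973 0.1755 0.1595] [-180.     0.    13.2] [-0.50457252  0.01965788  0.9246563 ]
TCP in container [-0.1144 -0.0048  0.1595]
```

View pics/s2.png

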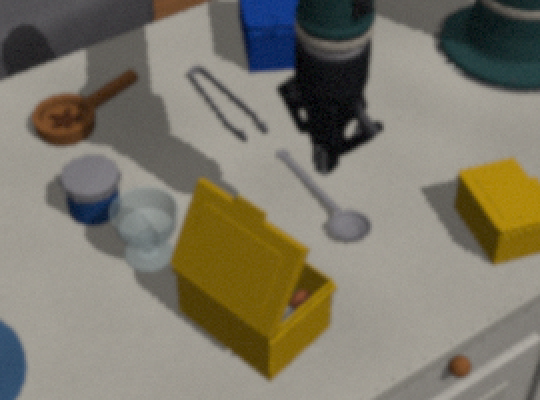

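The closed gripper hangs in front of the container at about (325,160) in this crop. The lid leans forward with its tab at (248,207), and the way to it is clear.

```bash
python3 -m creep '[{"translation":[17,-1,0],"spin":0,"gripper":-1},{"translation":[17,-1,0],"spin":0,"gripper":-1},{"translation":[17,-1,0],"spin":0,"gripper":-1},{"translation":[17,-1,0],"spin":0,"gripper":-1},{"translation":[17,-1,0],"spin":0,"gripper":-1},{"translation":[6,0,0],"spin":0,"gripper":-1},{"translation":[6,0,0],"spin":0,"gripper":-1},{"translation":[6,0,0],"spin":0,"gripper":-1},{"translation":[6,0,0],"spin":0,"gripper":-1},{"translation":[6,0,0],"spin":0,"gripper":-1},{"translation":[6,0,0],"spin":0,"gripper":-1},{"translation":[6,0,0],"spin":0,"gripper":-1},{"translation":[6,0,0],"spin":0,"gripper":-1},{"translation":[6,0,0],"spin":0,"gripper":-1},{"translation":[6,0,0],"spin":0,"gripper":-1}]'; python3 - <<'E'
from h import *
s=ctrl.state();p=np.array(s["eef_pos"]);print(s["t"],s["force"])
c=viewer.read_camera("scene");cv2.imwrite("pics/s3.png",c["pixels"][120:320,130:400].repeat(2,0).repeat(2,1))
A=R.from_euler("z",12.5,degrees=True).as_matrix()
print("TCP in container",(A.T@(p-[.608,.205,0])).round(4))
E
```

```text
t: 7.28
eef_pos: [0.6375, 0.2141, 0.1595]
orientation: [180.0, -0.0, 13.3]
force: [-0.7, 0.3, 4.8]
finger_gap: 0.0
grasp_force: 0.7
7.275 [-0.7303145   0.34727715  4.79377912]
TCP in container [0.0308 0.0025 0.1595]
```

View pics/s3.png

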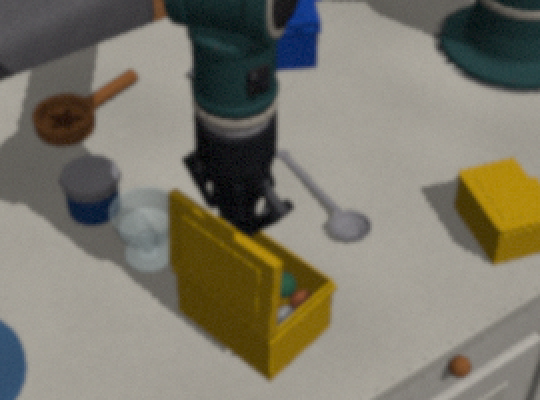

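The lid is close to upright and the container looks unmoved. The upward force suggests the tab is rubbing high on the gripper, so I rise a little while pushing on.

```bash
python3 -m creep '[{"translation":[2,0,-5],"spin":0,"gripper":-1},{"translation":[3,0,-5],"spin":0,"gripper":-1},{"translation":[5,0,0],"spin":0,"gripper":-1},{"translation":[5,0,0],"spin":0,"gripper":-1},{"translation":[5,0,0],"spin":0,"gripper":-1},{"translation":[5,0,0],"spin":0,"gripper":-1},{"translation":[5,0,0],"spin":0,"gripper":-1}]'; python3 - <<'E'
from h import *
s=ctrl.state();print(s["t"],s["force"])
E
```

```text
t: 8.2
eef_pos: [0.6663, 0.2209, 0.1689]
orientation: [180.0, 0.0, 13.3]
force: [0.0, 0.2, -0.2]
finger_gap: 0.0002
grasp_force: 0.3
8.2 [ 0.02149262  0.1812426  -0.20154637]
```

```bash
python3 -m creep '[{"translation":[5,0,0],"spin":0,"gripper":-1},{"translation":[5,0,0],"spin":0,"gripper":-1},{"translation":[5,0,0],"spin":0,"gripper":-1},{"translation":[5,0,0],"spin":0,"gripper":-1},{"translation":[5,0,0],"spin":0,"gripper":-1},{"translation":[4,0,0],"spin":0,"gripper":-1},{"translation":[0,0,0],"spin":0,"gripper":-1}]'; python3 - <<'E'
from h import *
s=ctrl.state();p=np.array(s["eef_pos"]);print(s["t"],s["force"])
c=viewer.read_camera("scene");cv2.imwrite("pics/s4.png",c["pixels"][120:320,130:400].repeat(2,0).repeat(2,1))
A=R.from_euler("z",12.5,degrees=True).as_matrix()
print("TCP in container",(A.T@(p-[.608,.205,0])).round(4))
E
```

```text
t: 9.07
eef_pos: [0.6947, 0.2276, 0.1692]
orientation: [-180.0, -0.0, 13.3]
force: [0.7, -0.2, 0.3]
finger_gap: -0.0005
grasp_force: 0.0
9.075 [ 0.65335093 -0.17395029  0.25643221]
TCP in container [0.0895 0.0033 0.1692]
```

View pics/s4.png

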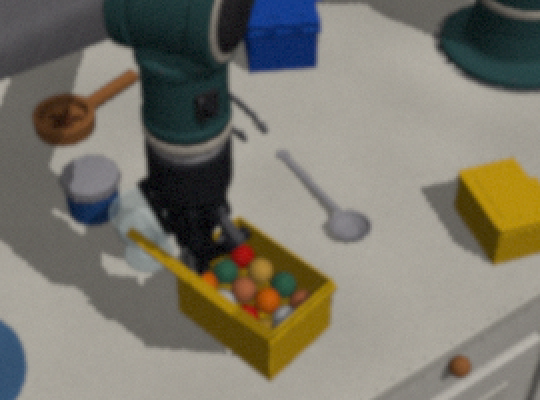

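The lid now leans well back, with its edge at (135,235) in the crop, and the mouth is open. The container still stands in place. I back away to above the mouth and check the lid angle.

```bash
python3 -m creep '[{"translation":[-10,0,0],"spin":0,"gripper":-1},{"translation":[-20,0,0],"spin":0,"gripper":-1},{"translation":[-20,0,0],"spin":0,"gripper":-1},{"translation":[-20,0,0],"spin":0,"gripper":-1},{"translation":[-20,0,0],"spin":0,"gripper":-1},{"translation":[0,0,0],"spin":0,"gripper":-1}]'; python3 - <<'E'
from h import *
s=ctrl.state();p=np.array(s["eef_pos"]);print(s["t"],s["force"])
A=R.from_euler("z",12.5,degrees=True).as_matrix();C=np.array([.608,.205,0])
print("TCP in container",(A.T@(p-C)).round(4))
c=viewer.read_camera("scene");im=c["pixels"].copy()
for q,z in (("lid_hinge",.081),("lid_front",.165),("container",0),("mouth",.08)):
    for r in viewer.tip_of("scene",q): print(q,np.round(r["point"],1),round(r["confidence"],2),(A.T@(onz(c,r["point"],z)-C)).round(3))
H=C+A@[.052,0,.081]
L=lambda t,y:proj(c,C+A@[.052-.104*np.cos(t),y,.081+.104*np.sin(t)])
for t in (1.8,2.0,2.15,2.3,2.4):
    print(t,L(t,0).round(1)); cv2.line(im,*[tuple(int(v) for v in L(t,y).round()) for y in (-.073,.073)],(255,0,255) if t==1.8 else (0,int(t*100),0),1)
cv2.imwrite("pics/s5.png",cv2.resize(im[160:320,150:350],None,fx=3,fy=3))
E
```

```text
t: 9.88
eef_pos: [0.6053, 0.2066, 0.1697]
orientation: [180.0, 0.0, 13.3]
force: [0.1, -0.6, 1.2]
finger_gap: -0.0001
grasp_force: 0.0
9.875 [ 0.11639548 -0.56210717  1.21539009]
TCP in container [-0.0023  0.0021  0.1697]
lid_hinge [367.8 220.8] 0.82 [-0.243  0.117  0.081]
lid_front [396.3 209.2] 0.87 [-0.234  0.178  0.165]
lid_front [285.7 120.5] 0.63 [-0.327 -0.206  0.165]
lid_front [219.8 255.3] 0.58 [ 0.106 -0.001  0.165]
lid_front [241.2 170.9] 0.48 [-0.102 -0.147  0.165]
container [259.6 279. ] 0.82 [0.001 0.006 0.   ]
container [377.2 234.9] 0.8 [-0.293  0.125  0.   ]
container [266.2 139.3] 0.48 [-0.401 -0.338 -0.   ]
mouth [257.4 256.7] 0.92 [0.006 0.005 0.08 ]
mouth [380.5 213.8] 0.66 [-0.283  0.125  0.08 ]
1.8 [231.  240.8]
2.0 [223.9 248.8]
2.15 [218.9 255.4]
2.3 [214.4 262.3]
2.4 [211.8 267. ]
```

View pics/s5.png

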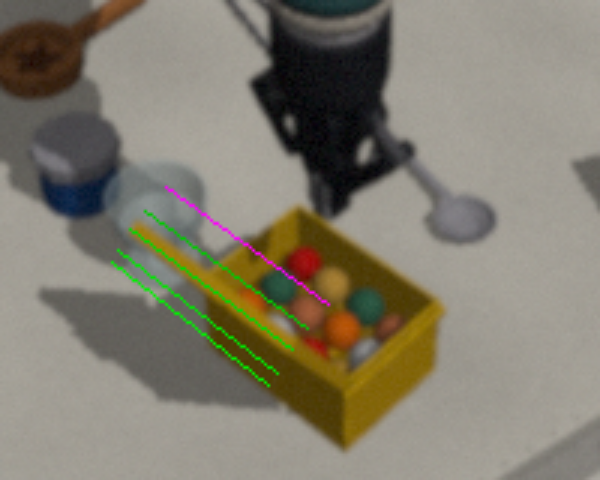

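The lid edge lies on the 2.15 rad line, well past 1.8, and the container has not moved. Now I lower to 25 mm above the mouth and hold.

```bash
python3 -m creep '[{"translation":[2,-1,12],"spin":0,"gripper":-1},{"translation":[2,-1,16],"spin":0,"gripper":-1},{"translation":[1,0,16],"spin":0,"gripper":-1},{"translation":[0,0,7],"spin":0,"gripper":-1},{"translation":[0,0,0],"spin":0,"gripper":-1},{"translation":[0,0,0],"spin":0,"gripper":-1},{"translation":[0,0,0],"spin":0,"gripper":-1},{"translation":[0,0,0],"spin":0,"gripper":-1},{"translation":[0,0,0],"spin":0,"gripper":-1},{"translation":[0,0,0],"spin":0,"gripper":-1},{"translation":[0,0,0],"spin":0,"gripper":-1},{"translation":[0,0,0],"spin":0,"gripper":-1},{"translation":[0,0,0],"spin":0,"gripper":-1},{"translation":[0,0,0],"spin":0,"gripper":-1},{"translation":[0,0,0],"spin":0,"gripper":-1},{"translation":[0,0,0],"spin":0,"gripper":-1},{"translation":[0,0,0],"spin":0,"gripper":-1},{"translation":[0,0,0],"spin":0,"gripper":-1},{"translation":[0,0,0],"spin":0,"gripper":-1},{"translation":[0,0,0],"spin":0,"gripper":-1}]' && python3 -m creep '[{"translation":[0,0,0],"spin":0,"gripper":-1},{"translation":[0,0,0],"spin":0,"gripper":-1},{"translation":[0,0,0],"spin":0,"gripper":-1},{"translation":[0,0,0],"spin":0,"gripper":-1},{"translation":[0,0,0],"spin":0,"gripper":-1},{"translation":[0,0,0],"spin":0,"gripper":-1},{"translation":[0,0,0],"spin":0,"gripper":-1},{"translation":[0,0,0],"spin":0,"gripper":-1},{"translation":[0,0,-20],"spin":0,"gripper":-1},{"translation":[0,0,-40],"spin":0,"gripper":-1},{"translation":[0,0,-40],"spin":0,"gripper":-1},{"translation":[0,0,-40],"spin":0,"gripper":-1}]'
```

```text
t: 12.62
eef_pos: [0.6111, 0.2099, 0.1182]
orientation: [180.0, 0.0, 13.3]
force: [-1.0, -0.3, 0.3]
finger_gap: 0.0
grasp_force: 0.0
t: 14.12
eef_pos: [0.6112, 0.2102, 0.2613]
orientation: [-180.0, -0.1, 13.3]
force: [0.2, -0.3, -0.6]
finger_gap: -0.0
grasp_force: 0.0
```

```bash
python3 -m creep '[{"translation":[-15,18,0],"spin":0,"gripper":-1},{"translation":[-31,36,0],"spin":0,"gripper":-1},{"translation":[-31,36,0],"spin":0,"gripper":-1},{"translation":[-31,36,0],"spin":0,"gripper":-1},{"translation":[-31,36,0],"spin":0,"gripper":-1},{"translation":[-31,36,0],"spin":0,"gripper":-1},{"translation":[-31,36,0],"spin":0,"gripper":-1},{"translation":[-31,36,0],"spin":0,"gripper":-1},{"translation":[-15,19,0],"spin":0,"gripper":-1},{"translation":[0,0,30],"spin":0,"gripper":-1},{"translation":[0,0,30],"spin":0,"gripper":-1},{"translation":[0,0,30],"spin":0,"gripper":-1},{"translation":[0,0,0],"spin":0,"gripper":-1}]'; python3 - <<'E'
from h import *
s=ctrl.state();print(s["t"],s["eef_pos"].round(4))
c=viewer.read_camera("scene");cv2.imwrite("pics/s6.png",c["pixels"][90:290,130:400].repeat(2,0).repeat(2,1))
E
```

```text
t: 15.75
eef_pos: [0.4362, -0.1276, 0.1679]
orientation: [-179.9, 0.1, 13.3]
force: [0.4, 0.3, 0.1]
finger_gap: 0.0002
grasp_force: 0.0
15.75 [ 0.4362 -0.1276  0.1679]
```

View pics/s6.png

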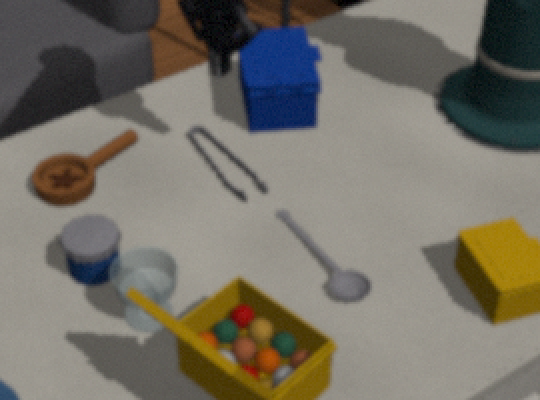

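The gripper hangs at (218,65) above the tong, which lies undisturbed at (228,165). The lid still leans back. Next I descend to about 25 mm above the tong and hold.

```bash
python3 -m creep '[{"translation":[0,0,20],"spin":0,"gripper":-1},{"translation":[0,0,30],"spin":0,"gripper":-1},{"translation":[0,0,30],"spin":0,"gripper":-1},{"translation":[0,0,24],"spin":0,"gripper":-1},{"translation":[0,0,10],"spin":0,"gripper":-1},{"translation":[0,0,0],"spin":0,"gripper":-1},{"translation":[0,0,0],"spin":0,"gripper":-1},{"translation":[0,0,0],"spin":0,"gripper":-1},{"translation":[0,0,0],"spin":0,"gripper":-1},{"translation":[0,0,0],"spin":0,"gripper":-1},{"translation":[0,0,0],"spin":0,"gripper":-1},{"translation":[0,0,0],"spin":0,"gripper":-1},{"translation":[0,0,0],"spin":0,"gripper":-1},{"translation":[0,0,0],"spin":0,"gripper":-1},{"translation":[0,0,0],"spin":0,"gripper":-1},{"translation":[0,0,0],"spin":0,"gripper":-1},{"translation":[0,0,0],"spin":0,"gripper":-1},{"translation":[0,0,0],"spin":0,"gripper":-1},{"translation":[0,0,0],"spin":0,"gripper":-1},{"translation":[0,0,0],"spin":0,"gripper":-1}]'; python3 - <<'E'
from h import *
c=viewer.read_camera("scene");cv2.imwrite("pics/s7.png",c["pixels"][90:290,130:400].repeat(2,0).repeat(2,1))
E
```

```text
t: 18.3
eef_pos: [0.4371, -0.1281, 0.0543]
orientation: [180.0, 0.0, 13.3]
force: [-0.1, -0.0, 0.0]
finger_gap: 0.0002
grasp_force: 0.0
```

View pics/s7.png

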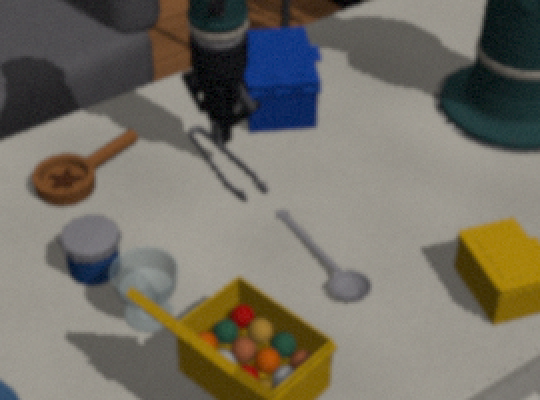

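The fingertips hover at about (222,140) over the middle of the tong, touching nothing. I hold a little longer, then rise and hand in.

```bash
python3 -m creep '[{"translation":[0,0,0],"spin":0,"gripper":-1},{"translation":[0,0,0],"spin":0,"gripper":-1},{"translation":[0,0,0],"spin":0,"gripper":-1},{"translation":[0,0,0],"spin":0,"gripper":-1},{"translation":[0,0,0],"spin":0,"gripper":-1},{"translation":[0,0,0],"spin":0,"gripper":-1},{"translation":[0,0,0],"spin":0,"gripper":-1},{"translation":[0,0,-20],"spin":0,"gripper":-1},{"translation":[0,0,-40],"spin":0,"gripper":-1},{"translation":[0,0,-40],"spin":0,"gripper":-1},{"translation":[0,0,-20],"spin":0,"gripper":-1},{"translation":[0,0,0],"spin":0,"gripper":-1},{"translation":[0,0,0],"spin":0,"gripper":-1}]' && python3 -c "
from rig import sign_off
print(sign_off())"
```

```text
t: 19.98
eef_pos: [0.4365, -0.128, 0.1735]
orientation: [-180.0, 0.1, 13.3]
force: [-0.2, -0.2, 0.8]
finger_gap: 0.0001
grasp_force: 0.0
the job is handed in; nothing more can be done
None
```

The job is handed in at about 20 s; no verdict came back. The lid leans back at roughly 2.15 rad, and I pointed at the sweets and then the tong, each from about 25 mm for over two seconds; no other contact or movement showed in the pictures or force readings.

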